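Seat the index gear on the keyed spindle by feel

ROBOT

A 6-joint arm with a two-finger parallel gripper is mounted at the origin on the work surface. World frame = base frame: x ahead of the robot, y to its left, z up, the work surface at z = 0. Lengths are in m, angles in rad, forces in N, time in s.
With the tool pointing down it reaches from about 0.35 to 0.775 m from the base axis. Payload 5.5 kg.
Tool frame: the origin (TCP) lies on the mounting face of the last link; the fingertips stand 173 mm ahead of it and the grasp point (between the pads) lies 155 mm ahead of it; z points along the fingers, y is the direction in which the jaws open and shut (so a half turn about z gives the same grasp; the last joint's range is limited). The gripper opens to 85 mm and grips with 20 to 120 N. Pads are 22 mm wide; open, the fingers measure 114 mm over their backs; the gripper's body (76 mm by 85 mm) begins 54 mm behind the grasp point. The pads swing forward as they close: fully open they stand 13 mm farther back than shut.
Start: joints at [1.077, 0.313, 0.046, 1.304, 0, 1.431], TCP at [0.199, 0.539, 0.405] pointing down, gripper open.
Joint ranges: [-2.76, 2.76], [-0.86, 1.69], [-1.03, 1.26], [-2.2, 2.34], [-1.47, 1.5], [-3.14, 3.14]. Speed limits (rad/s): [2.57, 2.57, 3.14, 3.14, 3.14, 3.14].

INTERFACE

Orientations are given as a unit quaternion [w, x, y, z].
In Python, from workcell import get_state, eyes, env gives the robot as it stands. The module is installed in compiled form; this text tells all that it offers.
- The arm moves only by the tool carry_out, never from a script. Its argument "motion" is a list of rows, each an object of numbers: "jaw": the opening, from -1 (shut) to 1 (fully open); "tx", "ty", "tz": the shift along the tool's x, y, z in cm; "wx", "wy", "wz": the turn, a rotation vector about the tool's x, y, z in degrees. In form: [{"jaw": .., "tx": .., "ty": .., "tz": .., "wx": .., "wy": .., "wz": ..}, ...]. A call has 1 to 20 rows; each row shifts and turns the commanded pose from where the row before left it, along the tool's axes as they then stand; what a row does not reach is not made up. A row lasts 1/8 s, in which the tool goes at most 62.5 mm and 10.7 degrees, less where a joint would pass 70% of its speed; a pose out of reach is approached as far as the arm can. A call with a gripper value outside its range is refused whole. The fingers move at their own pace and stop on an object; "force" is the grip in N (left out, the last holds). Time passes only in rows, so rows that do not move let the fingers close. It gives the time, the measured TCP pose, the force and the opening at its end, in the units of the state.
- get_state(): the state, without advancing time (a new reading comes with each control period).
- eyes.read_camera(name): name is "side" or "top" or "wrist"; returns the picture (420x560x3 uint8, blue, green, red); there is no depth.
- eyes.calibration(name): a dict with "K" (3x3 intrinsics, pixels), "camera_from_world" (4x4, takes a point from world to camera coordinates). Camera axes: x right, y up, looking along -z (the intrinsics and any distortion apply to the point x, -y, -z); pixel columns grow to the right and rows downward; lengths in m; the calibration is good to about 2 mm. A picture is of the moment at which its call begins: read the wrist's pose just before it. calibration takes no time and is no camera call; for the wrist camera it gives the pose at the moment of the call.
- env.hand_in(): hands the job in, once; it reports no verdict.
The state is a dict: "clock": time; "joint_pos": joint angles; "qvel": joint speeds; "tau": joint torques, N m; "tcp_pos": TCP position; "orientation": TCP orientation; "wrist_force": force on the tool from outside, world axes, zero at the start; "ft_torque": the same for the moment, N m; "finger_gap": finger opening in m.
Only numpy, scipy, OpenCV 4.12 (cv2) and the standard library are available. Lean on these libraries where they do the work, as an engineer would, in place of code of your own. Each camera call takes 0.05 s, during which the arm holds its last target.

TASK

Pick up the steel index gear by its hub and set it on the upright spindle of the bench stand. Pressing only gently, turn it until the notch in its bore finds the spindle's key and it drops; then seat it fully home, flat on the spindle's flange, and let go. Leave the other things on the counter where they are.

Things in the scene. Friction and masses are not known exactly. Their poses are not given: they have to be found in the camera images.
- gear_hub (a point): Loose steel index gear, 0.12-0.18 kg, flat on the counter: toothed disc 72 mm across, 6 mm thick, and on it a hub 38 mm across flats, 30 mm tall. This point: on the axis, half-way up the hub, 21 mm above the gear's underside; z up. Grip the hub, above the disc. It is twelve-sided: jaws closing along the gear's x, or any multiple of 30 degrees from it, meet flats.
- gear_notch (a point): Top of the notch in the gear's bore, 13 mm from the axis along the gear's +x, 36 mm above its underside; same axes as gear_hub. The bore, 20 mm wide, runs right through the gear; its one notch (keyway) is 5.2 mm wide, reaches 16 mm out from the axis along +x and runs the gear's full height, open at both ends.
- seat (a point): Top centre of the flange (44 mm across) at the spindle's foot, 85 mm above the counter; z up along the spindle. The gear is home when its underside lies on this flange. Flange, stub and key form one spindle; a friction brake keeps it from turning below 0.13 N m and slips above; it can be pressed down on a spring (see nose). This point stays where the unpressed flange is.
- nose (a point): Top of the unpressed spindle's nose, 26 mm above seat. The stub is 17.6 mm in diameter for 16 mm above the flange, then tapers to 8 mm at the nose. The spindle stands on a spring: it yields straight down at about 4 N, then 0.5 N more per mm, to a hard stop at 15 mm, and springs back when let go. The spring carries the gear's weight without yielding.
- key_level (a point): On the spindle's axis 10 mm above seat: the height of the key's top. The key, a rib 4 mm wide on the stub's side, rises from the flange to here and reaches 14.5 mm out. It points up to 52 degrees to either side of this point's +x; no reading tells where (it is visible from above). A gear with its notch elsewhere rides on the key, 10 mm too high.
- stand: Grey bench stand that carries the spindle, fixed to the counter: base 100 mm (its x) by 90 mm by 22 mm tall, column 52 mm across up to 60 mm. Origin at the centre of its underside, below the spindle's axis; same axes as the seat point.
- crystal: Bystander, loose: amber citrine crystal, hexagonal, 24 mm across, 50 mm tall, upright. Origin at the centre of its underside.
- dop: Bystander, loose: tapered brass dop, 20 mm across, 55 mm tall, upright. Origin at the centre of its underside.
- lap: Bystander, loose: flat copper lap, 100 mm across, 8 mm thick. Origin at the centre of its underside.
- dish: Bystander, loose: white porcelain spotting dish, 84 mm across, 22 mm tall. Origin at the centre of its underside.
- bottle: Bystander, loose: amber jar, 44 mm across, 90 mm tall. Origin at the centre of its underside.
- brush: Bystander, loose: flat brush lying on its side, 200 mm long. Origin at the centre of its underside.
Mind the look-alikes: they are no part of the job. Several things have the shape of the stand; the one meant has the colours described above.

How it is judged:
By the outcome, as a careful person would: the job done as asked, in the order asked, and still so for the second after the job is handed in, with the robot touching nothing.
It also fails if it takes over 64 s, if anything falls off the work surface, if the arm or the gripper's body presses on something with over 40 N, if the wrist force passes 120 N, or if a joint passes its speed limit or range.

## Working session

There is one attempt and no reset: what is moved stays moved. The work goes in short steps, Python scripts to look and compute and a tool call to move; the robot and the scene stay as the last step left them, time stands still between calls to the robot, and variables do not carry over. Pictures are saved under pics/ and viewed, and the job is handed in when it is done.

Besides the shell and the picture viewer there is one more tool, called as a command line: name --argument value ..., lists and objects as JSON in quotes. carry_out: Moves the arm, as the interface text tells. Its arguments: {"type":"object","properties":{"motion":{"type":"array"},"force":{"type":"number"}},"required":["motion"]}

```bash
mkdir -p pics
python3 - <<'E'
from workcell import get_state, eyes, env
import cv2
s=get_state(); print(s)
for n in ("top","side","wrist"):
    c=eyes.calibration(n); print(n,{k:(v.round(4).tolist() if hasattr(v,'round') else v) for k,v in c.items()})
    cv2.imwrite(f"pics/{n}0.png",eyes.read_camera(n))
E
```

```text
{'clock': 0.0, 'joint_pos': array([1.07739811e+00, 3.14005067e-01, 4.49702470e-02, 1.30361169e+00,
       2.08324595e-05, 1.43122468e+00]), 'qvel': array([ 2.13898549e-03,  3.13443794e-05, -2.09288836e-03, -4.05840978e-04,
       -9.71641470e-04,  1.91611041e-03]), 'tau': array([-2.49777740e-04, -4.80632293e+01,  2.98529971e+01,  1.95403537e-02,
        1.56258457e-04, -2.29901781e-05]), 'tcp_pos': array([0.19912613, 0.53920415, 0.40380236]), 'orientation': array([-2.97812895e-04,  1.75991819e-01,  9.84391195e-01, -8.75904087e-04]), 'wrist_force': array([ 0.10476589, -0.43561747, -0.24943968]), 'ft_torque': array([ 0.02434421, -0.0092453 ,  0.01615121]), 'finger_gap': 0.08548539256418387}
top {'K': [[504.7299, 0.0, 286.0114], [0.0, 504.7299, 217.0951], [0.0, 0.0, 1.0]], 'camera_from_world': [[-0.0105, -0.9999, -0.0126, 0.0811], [0.9924, -0.012, 0.1227, -0.5691], [-0.1229, -0.0112, 0.9924, -1.4154], [0.0, 0.0, 0.0, 1.0]]}
side {'K': [[406.8013, 0.0, 281.1898], [0.0, 406.8013, 206.7172], [0.0, 0.0, 1.0]], 'camera_from_world': [[0.8265, -0.5628, -0.011, -0.4072], [0.2771, 0.3897, 0.8783, -0.2683], [-0.49, -0.729, 0.478, -0.7486], [0.0, 0.0, 0.0, 1.0]]}
wrist {'K': [[309.3503, 0.0, 280.8954], [0.0, 309.3503, 211.8755], [0.0, 0.0, 1.0]], 'camera_from_world': [[0.3463, 0.9381, -0.0021, -0.574], [-0.9, 0.3315, -0.2831, 0.0375], [-0.2649, 0.0999, 0.9591, -0.3792], [0.0, 0.0, 0.0, 1.0]]}
```

View pics/top0.png

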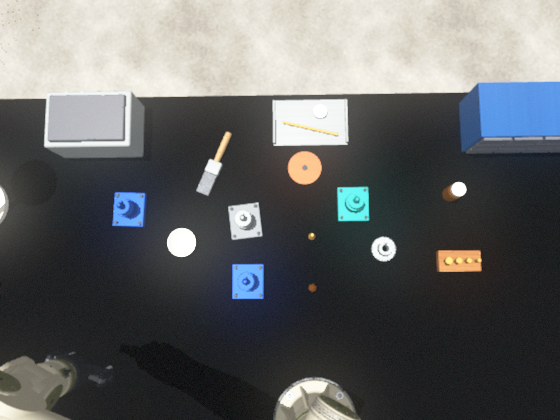

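View pics/side0.png

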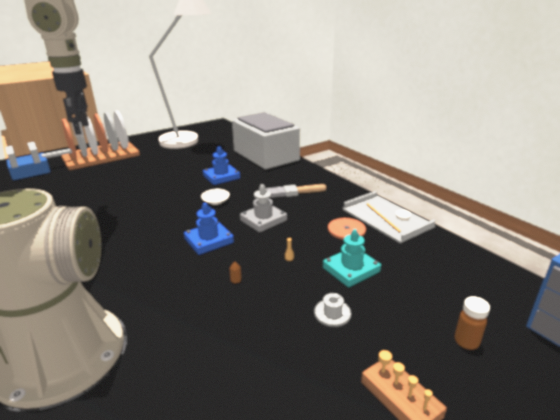

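View pics/wrist0.png

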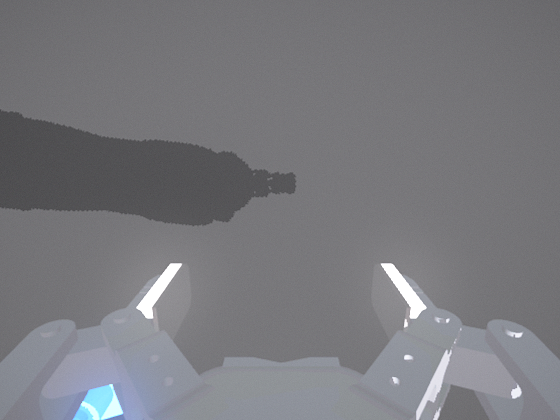

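The top picture shows the gear at about (384,249) and the grey stand with its spindle at (245,221). The blue and teal stands are look-alikes.

```bash
cat > h.py <<'E'
import numpy as np, cv2
from scipy.spatial.transform import Rotation as R
from workcell import get_state, eyes, env
def proj(c,P):
    P=np.atleast_2d(P); T=np.array(c["camera_from_world"]); q=P@T[:3,:3].T+T[:3,3]
    q=q*[1,-1,-1]; K=np.array(c["K"]); u=q@K.T; return u[:,:2]/u[:,2:]
def back(c,uv,z):
    T=np.array(c["camera_from_world"]); K=np.array(c["K"])
    d=np.linalg.solve(K,[uv[0],uv[1],1.])*[1,-1,-1]; d=T[:3,:3].T@d; o=-T[:3,:3].T@T[:3,3]
    return o+d*(z-o[2])/d[2]
def crop(im,u,v,r,k,name):
    a=im[max(0,v-r):v+r,max(0,u-r):u+r]; cv2.imwrite(name,cv2.resize(a,None,fx=k,fy=k,interpolation=cv2.INTER_CUBIC))
def rot(s): w,x,y,z=s["orientation"]; return R.from_quat([x,y,z,w])
E
python3 - <<'E'
from h import *
for n in("top","side"): print(eyes.calibration(n).keys())
c=eyes.calibration("top")
print("gear",back(c,(384,249),0.036),"stand",back(c,(245,218),0.111))
im=cv2.imread("pics/top0.png"); crop(im,384,249,24,12,"pics/c1.png"); crop(im,245,221,24,12,"pics/c2.png")
a=np.hstack([cv2.imread("pics/c1.png")[:576,:],cv2.imread("pics/c2.png")[:576]])
cv2.imwrite("pics/c12.png",cv2.resize(a,(800,400)))
E
```

```text
dict_keys(['K', 'camera_from_world'])
dict_keys(['K', 'camera_from_world'])
gear [ 0.47515065 -0.20308556  0.036     ] stand [0.55953496 0.18568295 0.111     ]
```

View pics/c12.png

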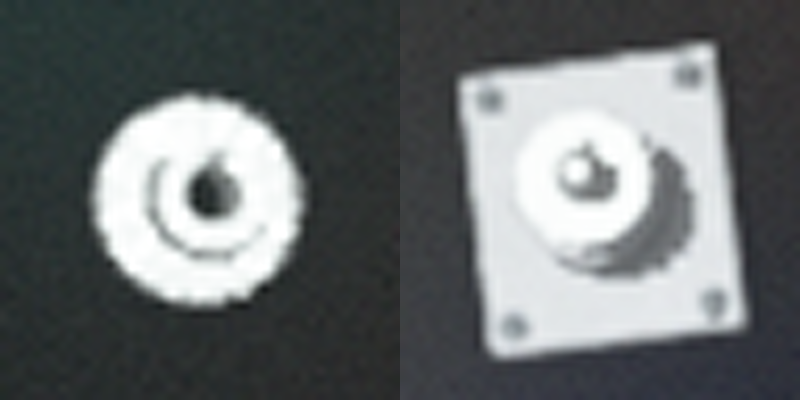

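```bash
cat >> h.py <<'E'
def camtool():
    s=get_state(); T=np.linalg.inv(np.array(eyes.calibration("wrist")["camera_from_world"]))
    r=rot(s).as_matrix(); return r.T@(T[:3,3]-s["tcp_pos"]), r.T@T[:3,:3]
def plan(goal,Rg=None):
    """total tool-frame shift (cm) and turn (deg)"""
    s=get_state(); r=rot(s); d=r.inv().apply(np.array(goal)-s["tcp_pos"])*100
    print("shift cm",d.round(2)); 
    if Rg is not None: print("turn deg",np.degrees((r.inv()*Rg).as_rotvec()).round(2))
E
python3 - <<'E'
from h import *
p,C=camtool(); print("cam in tool",p.round(4)); print("look",(-C[:,2]).round(3),"up",C[:,1].round(3))
s=get_state(); print("tool axes\n",rot(s).as_matrix().round(4))
c=eyes.calibration("top")
print("gear disc",back(c,(384,249),0.004))
# stand base corners
for uv in [(458,75),(716,43),(746,325),(492,356)]:
    print(back(c,((uv[0]-400)*48/400+221,uv[1]*48/400+197),0.022).round(4))
E
```

```text
cam in tool [ 0.0715 -0.0001  0.0308]
look [-0.283 -0.     0.959] up [ 0.959 -0.     0.283]
tool axes
 [[-9.381e-01  3.465e-01 -7.000e-04]
 [ 3.465e-01  9.381e-01 -1.200e-03]
 [ 2.000e-04 -1.300e-03 -1.000e+00]]
gear disc [ 0.47700484 -0.20889844  0.004     ]
[0.6063 0.2437 0.022 ]
[0.6165 0.1533 0.022 ]
[0.5175 0.1433 0.022 ]
[0.5077 0.2315 0.022 ]
```

Run:
```python
from h import *
plan([0.618,0.171,0.33])
```

```text
shift cm [-52.05 -20.02   7.42]
```

carry_out --motion '[{"jaw": 1,"tx": -5.2,"ty": -2,"tz": 0},{"tx": -5.2,"ty": -2,"tz": 0},{"tx": -5.2,"ty": -2,"tz": 0.6},{"tx": -5.2,"ty": -2,"tz": 1},{"tx": -5.2,"ty": -2,"tz": 1},{"tx": -5.2,"ty": -2,"tz": 1},{"tx": -5.2,"ty": -2,"tz": 1},{"tx": -5.2,"ty": -2,"tz": 1},{"tx": -5.2,"ty": -2,"tz": 1},{"tx": -5.2,"ty": -2,"tz": 0.8},{"tx": 0},{"tx": 0},{"tx": 0}]'

```text
invalid input at $.motion[0]: expected keys jaw, tx, ty, tz, wx, wy, wz
```

Run:
```python
from h import *
s=get_state(); print(s["clock"],s["tcp_pos"].round(4),s["qvel"].round(3))
c=eyes.calibration("wrist"); np.savez("w1.npz",**c)
im=eyes.read_camera("wrist"); cv2.imwrite("pics/w1.png",im)
print(proj(c,[[0.562,0.192,0.111],[0.562,.192,.085]]))
```

```text
0.15 [0.1992 0.5393 0.404 ] [-0.003 -0.001  0.003 -0.001  0.002 -0.001]
[[127.52158364 546.9490071 ]
 [136.5033501  522.07422945]]
```

View pics/w1.png

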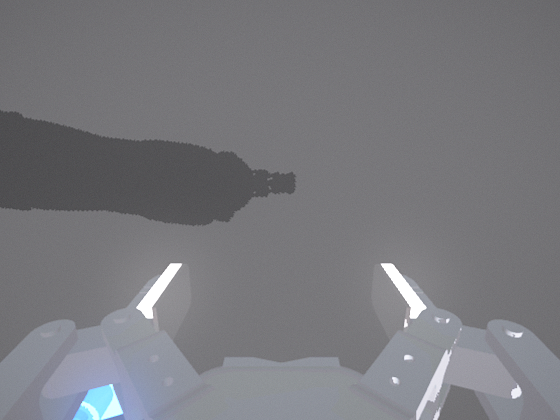

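All seven keys are required in every row, so nothing moved. I'm sending the move again.

carry_out --motion '[{"jaw": 1,"tx": -5.2,"ty": -2,"tz": 0,"wx": 0,"wy": 0,"wz": 0},{"jaw": 1,"tx": -5.2,"ty": -2,"tz": 0.6,"wx": 0,"wy": 0,"wz": 0},{"jaw": 1,"tx": -5.2,"ty": -2,"tz": 0.8,"wx": 0,"wy": 0,"wz": 0},{"jaw": 1,"tx": -5.2,"ty": -2,"tz": 1,"wx": 0,"wy": 0,"wz": 0},{"jaw": 1,"tx": -5.2,"ty": -2,"tz": 1,"wx": 0,"wy": 0,"wz": 0},{"jaw": 1,"tx": -5.2,"ty": -2,"tz": 1,"wx": 0,"wy": 0,"wz": 0},{"jaw": 1,"tx": -5.2,"ty": -2,"tz": 1,"wx": 0,"wy": 0,"wz": 0},{"jaw": 1,"tx": -5.2,"ty": -2,"tz": 1,"wx": 0,"wy": 0,"wz": 0},{"jaw": 1,"tx": -5.2,"ty": -2,"tz": 1,"wx": 0,"wy": 0,"wz": 0},{"jaw": 1,"tx": -5.2,"ty": -2,"tz": 0,"wx": 0,"wy": 0,"wz": 0},{"jaw": 1,"tx": 0,"ty": 0,"tz": 0,"wx": 0,"wy": 0,"wz": 0},{"jaw": 1,"tx": 0,"ty": 0,"tz": 0,"wx": 0,"wy": 0,"wz": 0}]'

```text
clock: 1.7
tcp_pos: [0.6175, 0.1714, 0.3302]
orientation: [-0.001, 0.176, 0.984, -0.0]
wrist_force: [-0.2, 0.5, -0.1]
finger_gap: 0.085
```

Run:
```python
from h import *
s=get_state(); print(s["clock"],s["tcp_pos"].round(4),s["qvel"].round(3))
c=eyes.calibration("wrist"); np.savez("w2.npz",**c)
im=eyes.read_camera("wrist"); cv2.imwrite("pics/w2.png",im)
print(proj(c,[[0.562,0.192,0.111],[0.562,.192,.085]]))
```

```text
1.7 [0.6175 0.1714 0.3302] [ 0.025 -0.019 -0.015  0.003  0.    -0.001]
[[281.28105483 142.50322024]
 [281.26455335 139.93444624]]
```

View pics/w2.png

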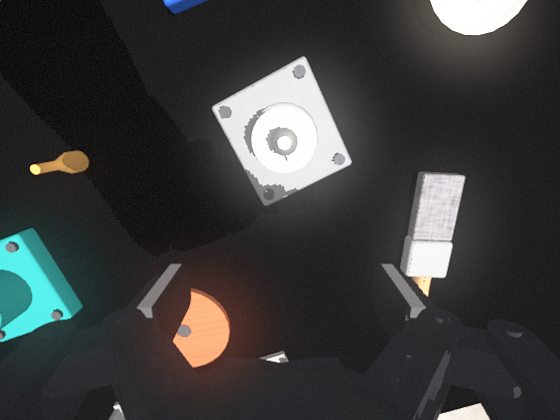

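Run:
```python
from h import *
im=cv2.imread("pics/w2.png"); g=im[100:180,245:325].astype(float)
print(g[...,1].max(), np.percentile(g[...,1],[5,50,90]))
a=255*(g/255)**2.5
a=cv2.resize(np.hstack([g,a]).astype(np.uint8),(800,400),interpolation=cv2.INTER_CUBIC)
cv2.imwrite("pics/w2c.png",a)
```

```text
255.0 [152. 239. 254.]
```

View pics/w2c.png

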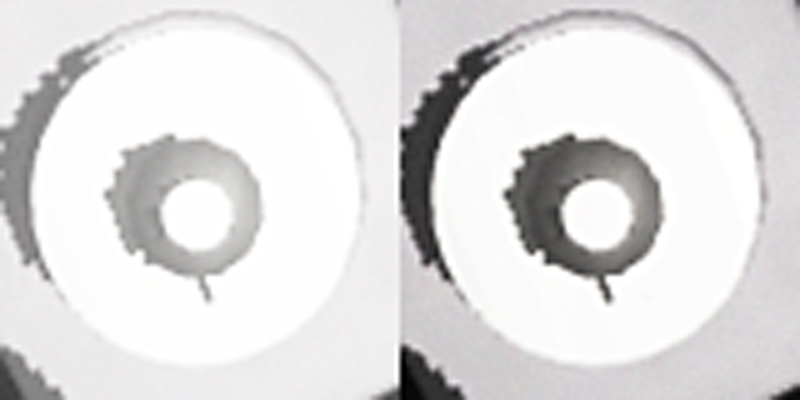

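Run:
```python
from h import *
im=cv2.imread("pics/w2.png"); g=im[100:180,245:325].astype(float)
a=np.clip((g-236)/19,0,1)*255
b=np.clip((g[...,[0,0,0]]-245)/10,0,1)*255
a=cv2.resize(np.hstack([a,b]).astype(np.uint8),(800,400),interpolation=cv2.INTER_NEAREST)
cv2.imwrite("pics/w2d.png",a)
```

```text
(no output)
```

View pics/w2d.png

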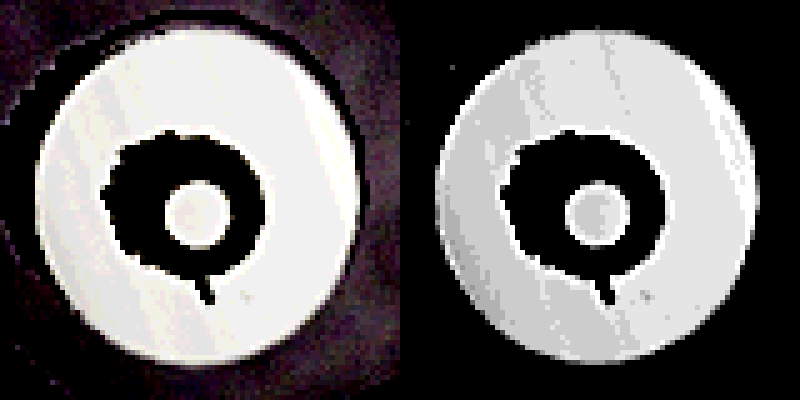

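Run:
```python
from h import *
c=np.load("w2.npz")
print(back(c,(284.4,139.4),.085),back(c,(284.4,143),.111))
p=lambda u,v:(u/5+245,v/5+100)
o=back(c,(284.4,139.4),.085)
for uv in [(207,303),(248,297),(229,300),(205,288)]:
    q=back(c,p(*uv),.095)-o; print(q[:2]*1000,np.degrees(np.arctan2(q[1],q[0])),np.hypot(*q[:2])*1000)
# gear view
s=get_state(); R0=rot(s).as_matrix(); g=np.array([.477,-.209,0])
print("gear");plan(g-R0@[0.06,0,0]+[0,0,.29]);
```

```text
[0.56240463 0.19411012 0.085     ] [0.56291632 0.19364297 0.111     ]
[12.64776744 -3.34118648] -14.797891961143707 13.08164929368771
[13.77855739  1.97277456] 8.14806985192205 13.919069050972322
[13.28178369 -0.49802014] -2.1473840332124623 13.291117412931928
[10.72161791 -2.91851406] -15.227442024884237 11.111742205519695
gear
shift cm [ -6.05 -40.6    4.05]
```

carry_out --motion '[{"jaw": 1,"tx": -0.9,"ty": -5.8,"tz": 0,"wx": 0,"wy": 0,"wz": 0},{"jaw": 1,"tx": -0.9,"ty": -5.8,"tz": 0,"wx": 0,"wy": 0,"wz": 0},{"jaw": 1,"tx": -0.9,"ty": -5.8,"tz": 0,"wx": 0,"wy": 0,"wz": 0},{"jaw": 1,"tx": -0.9,"ty": -5.8,"tz": 0,"wx": 0,"wy": 0,"wz": 0},{"jaw": 1,"tx": -0.9,"ty": -5.8,"tz": 0,"wx": 0,"wy": 0,"wz": 0},{"jaw": 1,"tx": -0.9,"ty": -5.8,"tz": 0,"wx": 0,"wy": 0,"wz": 0},{"jaw": 1,"tx": -0.6,"ty": -5.8,"tz": 0,"wx": 0,"wy": 0,"wz": 0},{"jaw": 1,"tx": 0,"ty": 0,"tz": 2.5,"wx": 0,"wy": 0,"wz": 0},{"jaw": 1,"tx": 0,"ty": 0,"tz": 0,"wx": 0,"wy": 0,"wz": 0},{"jaw": 1,"tx": 0,"ty": 0,"tz": 0,"wx": 0,"wy": 0,"wz": 0}]'

```text
clock: 3.0
tcp_pos: [0.5336, -0.2285, 0.3064]
orientation: [0.0, 0.175, 0.985, 0.0]
wrist_force: [0.4, -0.6, -0.4]
finger_gap: 0.0851
```

Run:
```python
from h import *
s=get_state(); print(s["clock"],s["tcp_pos"].round(4),s["qvel"].round(3))
c=eyes.calibration("wrist"); np.savez("w3.npz",**c)
im=eyes.read_camera("wrist"); cv2.imwrite("pics/w3.png",im)
u,v=proj(c,[.477,-.209,.02])[0].round().astype(int); print(u,v)
g=im[v-50:v+50,u-50:u+50].astype(float)
a=np.clip((g-225)/30,0,1)*255
cv2.imwrite("pics/w3c.png",cv2.resize(np.hstack([g,a]).astype(np.uint8),(800,400),interpolation=cv2.INTER_NEAREST))
```

```text
3.0 [ 0.5336 -0.2285  0.3064] [ 0.003 -0.005  0.016 -0.002 -0.     0.001]
280 136
```

View pics/w3.png

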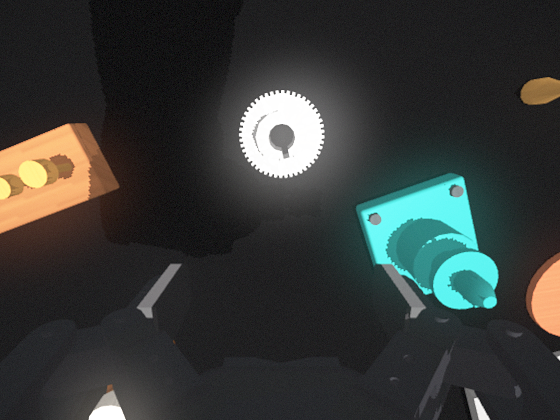

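View pics/w3c.png

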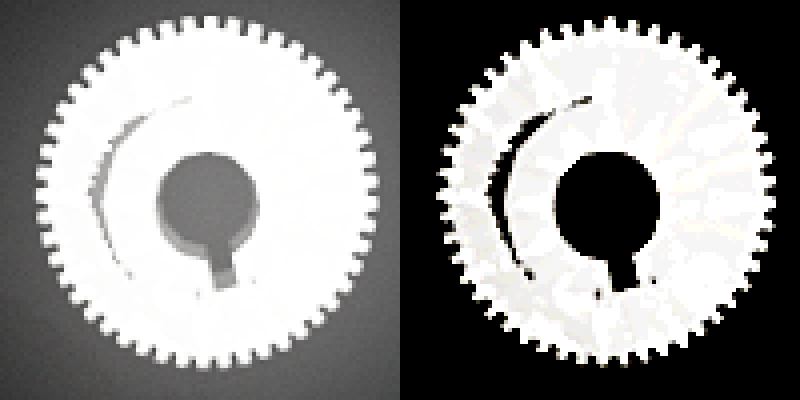

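```bash
cat > notch.py <<'E'
from h import *
def notch(f,cf,guess,z=.036,win=26):
    c=np.load(cf); im=cv2.imread(f)[...,1].astype(float)
    # rectify plane z, 0.1 mm per px
    n=440; k=1e-4
    xs=guess[0]+(np.arange(n)-n/2)*k; ys=guess[1]+(np.arange(n)-n/2)*k
    X,Y=np.meshgrid(xs,ys); P=proj(c,np.c_[X.ravel(),Y.ravel(),np.full(X.size,z)])
    A=cv2.remap(im.astype(np.float32),P[:,0].reshape(n,n).astype(np.float32),P[:,1].reshape(n,n).astype(np.float32),cv2.INTER_LINEAR)
    return A,X,Y
if __name__=="__main__":
    A,X,Y=notch("pics/w3.png","w3.npz",(.477,-.209))
    m=(A<215).astype(np.uint8); nl,lab,st,ce=cv2.connectedComponentsWithStats(m)
    i=lab[220,220]; m=(lab==i).astype(np.uint8); print(st[i])
    cn=max(cv2.findContours(m,cv2.RETR_EXTERNAL,cv2.CHAIN_APPROX_NONE)[0],key=len)[:,0].astype(float)
    ctr=np.array(cv2.minEnclosingCircle(cv2.morphologyEx(m,cv2.MORPH_OPEN,np.ones((70,70),np.uint8)).nonzero()[0][:,None].astype(np.float32)) [0]) if 0 else None
    mo=cv2.morphologyEx(m,cv2.MORPH_OPEN,cv2.getStructuringElement(cv2.MORPH_ELLIPSE,(121,121)))
    c2=max(cv2.findContours(mo,cv2.RETR_EXTERNAL,cv2.CHAIN_APPROX_NONE)[0],key=len)
    (cx,cy),r=cv2.minEnclosingCircle(c2); print(cx,cy,r)
    x0=.477+(cx-220)*1e-4; y0=-.209+(cy-220)*1e-4; print("bore",x0,y0)
    rr=np.hypot(X-x0,Y-y0)
    for a,b in((.0115,.013),(.013,.0145),(.0145,.0158)):
        s=(m>0)&(rr>a)&(rr<b); print(np.degrees(np.arctan2(Y[s].mean()-y0,X[s].mean()-x0)),s.sum())
    v=cv2.cvtColor(A.clip(0,255).astype(np.uint8),cv2.COLOR_GRAY2BGR); cv2.circle(v,(int(cx),int(cy)),int(r),(0,0,255),1); cv2.imwrite("pics/rect.png",v)
E
python3 notch.py
```

```text
[  128   133   260   199 33651]
230.67225646972656 232.79522705078125 101.2811508178711
bore 0.4780672256469726 -0.20772047729492188
-6.9218482744392285 731
-7.224129853191617 718
-7.541256739189781 540
```

View pics/rect.png

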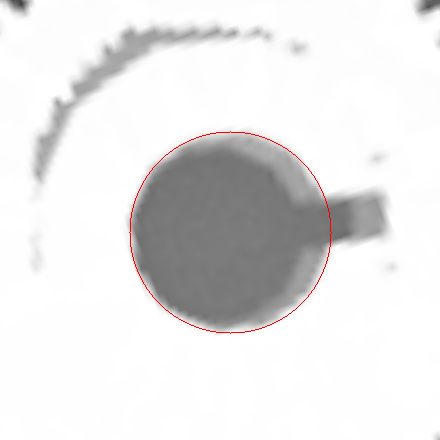

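Run:
```python
from h import *
Rg=R.from_euler('z',82.7-90,degrees=True)*R.from_matrix(np.array([[-1,0,0],[0,1,0],[0,0,-1.]]))
plan([.4781,-.2077,.183],Rg)
print(Rg.as_matrix().round(3))
# distance of jaw back points from teal
c=eyes.calibration("top"); print("teal nose",back(c,(354,201),.111))
```

```text
shift cm [ 5.97  0.05 12.37]
turn deg [-1.000e-02  6.000e-02 -1.284e+01]
[[-0.992  0.127  0.   ]
 [ 0.127  0.992  0.   ]
 [ 0.     0.    -1.   ]]
teal nose [ 0.60270708 -0.1122449   0.111     ]
```

carry_out --motion '[{"jaw": 1,"tx": 2.97,"ty": 0.05,"tz": 0,"wx": 0,"wy": 0,"wz": 0},{"jaw": 1,"tx": 3,"ty": 0,"tz": 0,"wx": 0,"wy": 0,"wz": 0},{"jaw": 1,"tx": 0,"ty": 0,"tz": 2,"wx": 0,"wy": 0,"wz": -6.42},{"jaw": 1,"tx": 0,"ty": 0,"tz": 3,"wx": 0,"wy": 0,"wz": -6.42},{"jaw": 1,"tx": 0,"ty": 0,"tz": 0,"wx": 0,"wy": 0,"wz": 0}]'

```text
clock: 3.68
tcp_pos: [0.4771, -0.2074, 0.2549]
orientation: [-0.001, 0.065, 0.998, 0.001]
wrist_force: [0.4, -0.0, -0.5]
finger_gap: 0.0854
```

Run:
```python
from h import *
Rg=R.from_euler('z',82.7-90,degrees=True)*R.from_matrix(np.array([[-1,0,0],[0,1,0],[0,0,-1.]]))
plan([.4781,-.2077,.183],Rg)
cv2.imwrite("pics/w4.png",eyes.read_camera("wrist"))
```

```text
shift cm [-0.13 -0.02  7.19]
turn deg [ 0.08 -0.15 -0.1 ]
```

View pics/w4.png

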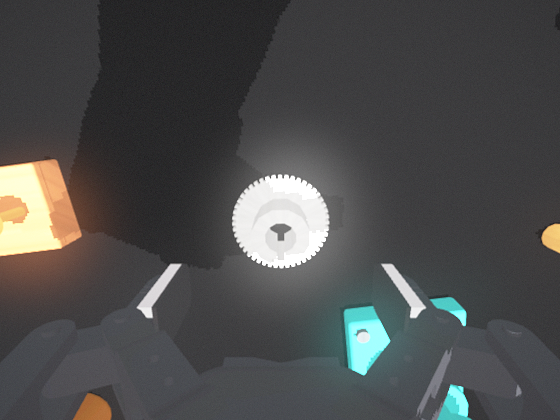

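The gear sits centred between the jaws at column 281, with its notch pointing straight down the image, so jaw and gear axes are aligned. Next I descend and grip.

carry_out --motion '[{"jaw": 1,"tx": -0.1,"ty": 0,"tz": 2.5,"wx": 0,"wy": 0,"wz": 0},{"jaw": 1,"tx": 0,"ty": 0,"tz": 2.5,"wx": 0,"wy": 0,"wz": 0},{"jaw": 1,"tx": 0,"ty": 0,"tz": 1.5,"wx": 0,"wy": 0,"wz": 0},{"jaw": 1,"tx": 0,"ty": 0,"tz": 0.7,"wx": 0,"wy": 0,"wz": 0},{"jaw": 1,"tx": 0,"ty": 0,"tz": 0,"wx": 0,"wy": 0,"wz": 0},{"jaw": 1,"tx": 0,"ty": 0,"tz": 0,"wx": 0,"wy": 0,"wz": 0}]'

```text
clock: 4.47
tcp_pos: [0.479, -0.2092, 0.1845]
orientation: [0.001, 0.065, 0.998, -0.0]
wrist_force: [-0.2, 1.2, -0.0]
finger_gap: 0.0857
```

carry_out --motion '[{"jaw": -1,"tx": 0,"ty": 0,"tz": 0,"wx": 0,"wy": 0,"wz": 0},{"jaw": -1,"tx": 0,"ty": 0,"tz": 0,"wx": 0,"wy": 0,"wz": 0},{"jaw": -1,"tx": 0,"ty": 0,"tz": 0,"wx": 0,"wy": 0,"wz": 0},{"jaw": -1,"tx": 0,"ty": 0,"tz": 0,"wx": 0,"wy": 0,"wz": 0},{"jaw": -1,"tx": 0,"ty": 0,"tz": 0,"wx": 0,"wy": 0,"wz": 0},{"jaw": -1,"tx": 0,"ty": 0,"tz": 0,"wx": 0,"wy": 0,"wz": 0},{"jaw": -1,"tx": 0,"ty": 0,"tz": 0,"wx": 0,"wy": 0,"wz": 0},{"jaw": -1,"tx": 0,"ty": 0,"tz": 0,"wx": 0,"wy": 0,"wz": 0}]' --force 60

```text
clock: 5.48
tcp_pos: [0.4788, -0.2092, 0.1842]
orientation: [0.0, 0.065, 0.998, -0.0]
wrist_force: [-0.9, 1.0, 4.4]
finger_gap: 0.0369
```

Run:
```python
from h import *
s=get_state(); print(s["clock"],s["tcp_pos"].round(4),s["finger_gap"],s["wrist_force"].round(2))
c=eyes.calibration("wrist"); np.savez("w5.npz",**c)
cv2.imwrite("pics/w5.png",eyes.read_camera("wrist"))
```

```text
5.475 [ 0.4788 -0.2092  0.1842] 0.036926471287623275 [-0.89  0.99  4.44]
```

View pics/w5.png

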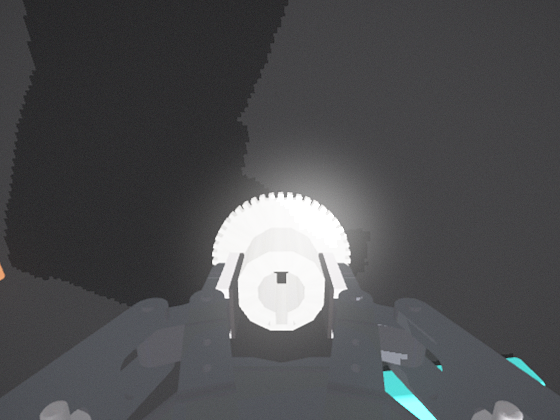

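Run:
```python
from h import *
im=cv2.imread("pics/w5.png")[240:340,230:330].astype(float)
a=np.clip((im-200)/55,0,1)*255
cv2.imwrite("pics/w5c.png",cv2.resize(np.hstack([im,a]).astype(np.uint8),(800,400),interpolation=cv2.INTER_CUBIC))
c=np.load("w5.npz"); s=get_state()
for x in(-.001,0,.001):
    t=np.linspace(0,2*np.pi,4,endpoint=False)
    P=np.array([s["tcp_pos"]+rot(s).apply([x+.01*np.cos(k),.01*np.sin(k),0]) for k in t]); P[:,2]=.036
    print(x,((proj(c,P)-[230,240])*4).round(0).tolist())
```

```text
-0.001 [[206.0, 140.0], [299.0, 224.0], [206.0, 304.0], [113.0, 224.0]]
0 [[206.0, 131.0], [299.0, 215.0], [206.0, 296.0], [113.0, 215.0]]
0.001 [[206.0, 123.0], [299.0, 207.0], [206.0, 288.0], [113.0, 207.0]]
```

View pics/w5c.png

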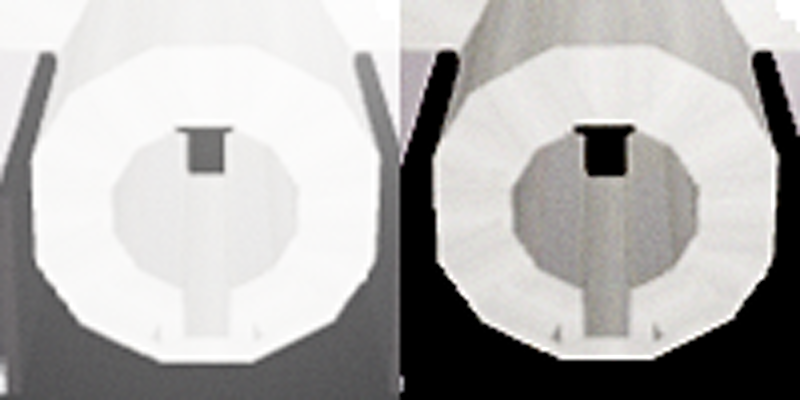

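carry_out --motion '[{"jaw": -1,"tx": 0,"ty": 0,"tz": -2,"wx": 0,"wy": 0,"wz": 0},{"jaw": -1,"tx": 0,"ty": 0,"tz": -4,"wx": 0,"wy": 0,"wz": 0},{"jaw": -1,"tx": 0,"ty": 0,"tz": -5,"wx": 0,"wy": 0,"wz": 0},{"jaw": -1,"tx": 0,"ty": 0,"tz": -5,"wx": 0,"wy": 0,"wz": 0},{"jaw": -1,"tx": 0,"ty": 0,"tz": -2,"wx": 0,"wy": 0,"wz": 0},{"jaw": -1,"tx": 0,"ty": 0,"tz": 0,"wx": 0,"wy": 0,"wz": 0},{"jaw": -1,"tx": 0,"ty": 0,"tz": 0,"wx": 0,"wy": 0,"wz": 0}]'

```text
clock: 6.4
tcp_pos: [0.4781, -0.2087, 0.3621]
orientation: [-0.001, 0.065, 0.998, 0.001]
wrist_force: [-0.6, 0.7, -0.9]
finger_gap: 0.0367
```

Run:
```python
from h import *
s=get_state();print(s["finger_gap"],s["wrist_force"])
Rg=R.from_euler('z',-20,degrees=True)*R.from_matrix(np.array([[-1,0,0],[0,1,0],[0,0,-1.]]))
plan(np.array([.5627,.1939,.35])-Rg.apply([.0004,0,0]),Rg)
cv2.imwrite("pics/w6.png",eyes.read_camera("wrist"))
```

```text
0.03665653369466481 [-0.5571181   0.68241776 -0.91574353]
shift cm [-3.23 41.01  1.25]
turn deg [ 0.05 -0.14 12.57]
```

View pics/w6.png

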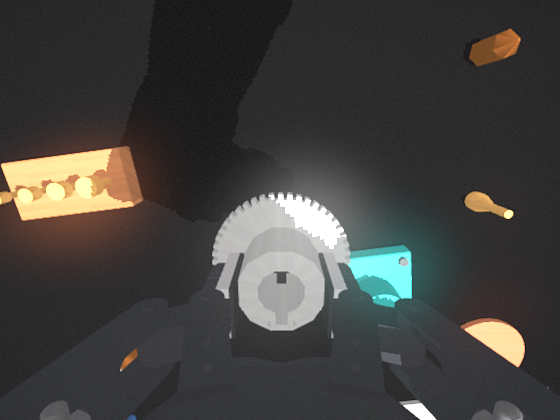

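The gear is held, unshifted in the jaws. Next I carry it to a point above the spindle.

carry_out --motion '[{"jaw": -1,"tx": -0.45,"ty": 5.8,"tz": 0,"wx": 0,"wy": 0,"wz": 0},{"jaw": -1,"tx": -0.45,"ty": 5.8,"tz": 0,"wx": 0,"wy": 0,"wz": 0},{"jaw": -1,"tx": -0.45,"ty": 5.8,"tz": 0,"wx": 0,"wy": 0,"wz": 0},{"jaw": -1,"tx": -0.45,"ty": 5.8,"tz": 0,"wx": 0,"wy": 0,"wz": 0},{"jaw": -1,"tx": -0.45,"ty": 5.8,"tz": 0,"wx": 0,"wy": 0,"wz": 0},{"jaw": -1,"tx": -0.45,"ty": 5.8,"tz": 0,"wx": 0,"wy": 0,"wz": 0},{"jaw": -1,"tx": -0.53,"ty": 6.2,"tz": 0,"wx": 0,"wy": 0,"wz": 0},{"jaw": -1,"tx": 0,"ty": 0,"tz": 0,"wx": 0,"wy": 0,"wz": 6.3},{"jaw": -1,"tx": 0,"ty": 0,"tz": 0,"wx": 0,"wy": 0,"wz": 6.3},{"jaw": -1,"tx": 0,"ty": 0,"tz": 0,"wx": 0,"wy": 0,"wz": 0},{"jaw": -1,"tx": 0,"ty": 0,"tz": 0,"wx": 0,"wy": 0,"wz": 0},{"jaw": -1,"tx": 0,"ty": 0,"tz": 0,"wx": 0,"wy": 0,"wz": 0}]'

```text
clock: 7.95
tcp_pos: [0.5636, 0.1931, 0.3634]
orientation: [-0.0, 0.174, 0.985, -0.0]
wrist_force: [0.2, -0.1, -1.4]
finger_gap: 0.0368
```

Run:
```python
from h import *
s=get_state();print(s["clock"],s["tcp_pos"],s["wrist_force"],s["joint_pos"].round(2))
Rg=R.from_euler('z',-20,degrees=True)*R.from_matrix(np.array([[-1,0,0],[0,1,0],[0,0,-1.]]))
plan(np.array([.5627,.1939,.30])-Rg.apply([.0004,0,0]),Rg)
cv2.imwrite("pics/w7.png",eyes.read_camera("wrist"));im=eyes.read_camera("side");cv2.imwrite("pics/s7.png",im)
cv2.imwrite("pics/s7c.png",cv2.resize(im[90:270,170:370],None,fx=3,fy=3,interpolation=cv2.INTER_CUBIC))
```

```text
7.95 [0.56356122 0.19305004 0.36337258] [ 0.21090637 -0.09818439 -1.35740556] [0.2  0.37 0.02 1.23 0.   0.54]
shift cm [0.07 0.05 6.34]
turn deg [-0.01 -0.03 -0.01]
```

View pics/w7.png

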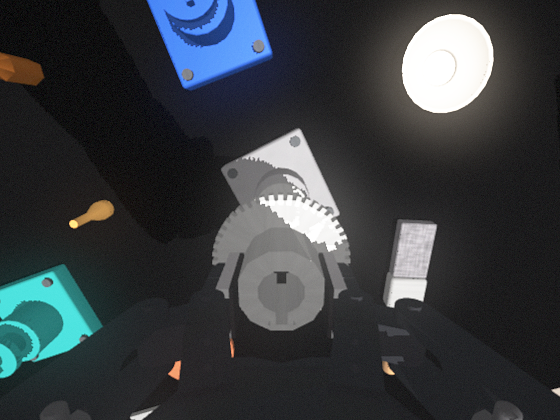

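View pics/s7c.png

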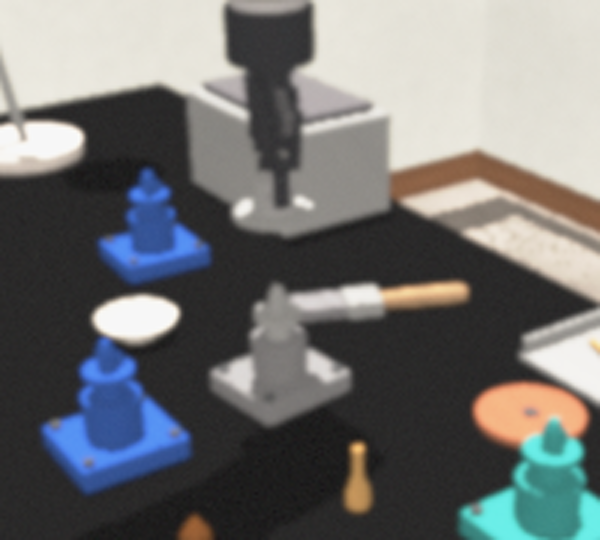

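The side view shows the gear hanging above the grey spindle: gear at crop column 275, nose at 278. I'll lower to just above the nose height and then go down slowly.

carry_out --motion '[{"jaw": -1,"tx": 0.05,"ty": 0.03,"tz": 3,"wx": 0,"wy": 0,"wz": 0},{"jaw": -1,"tx": 0,"ty": 0,"tz": 2.5,"wx": 0,"wy": 0,"wz": 0},{"jaw": -1,"tx": 0,"ty": 0,"tz": 0.8,"wx": 0,"wy": 0,"wz": 0},{"jaw": -1,"tx": 0,"ty": 0,"tz": 0,"wx": 0,"wy": 0,"wz": 0},{"jaw": -1,"tx": 0,"ty": 0,"tz": 0,"wx": 0,"wy": 0,"wz": 0},{"jaw": -1,"tx": 0,"ty": 0,"tz": 0,"wx": 0,"wy": 0,"wz": 0}]'

```text
clock: 8.8
tcp_pos: [0.5636, 0.1939, 0.3019]
orientation: [0.001, 0.174, 0.985, 0.0]
wrist_force: [-0.6, 0.6, -0.6]
finger_gap: 0.0365
```

carry_out --motion '[{"jaw": -1,"tx": 0,"ty": 0,"tz": 0.3,"wx": 0,"wy": 0,"wz": 0},{"jaw": -1,"tx": 0,"ty": 0,"tz": 0.3,"wx": 0,"wy": 0,"wz": 0},{"jaw": -1,"tx": 0,"ty": 0,"tz": 0.3,"wx": 0,"wy": 0,"wz": 0},{"jaw": -1,"tx": 0,"ty": 0,"tz": 0.3,"wx": 0,"wy": 0,"wz": 0},{"jaw": -1,"tx": 0,"ty": 0,"tz": 0.2,"wx": 0,"wy": 0,"wz": 0},{"jaw": -1,"tx": 0,"ty": 0,"tz": 0,"wx": 0,"wy": 0,"wz": 0},{"jaw": -1,"tx": 0,"ty": 0,"tz": 0,"wx": 0,"wy": 0,"wz": 0}]'

```text
clock: 9.68
tcp_pos: [0.5633, 0.1938, 0.2868]
orientation: [0.0, 0.174, 0.985, 0.0]
wrist_force: [-0.2, 0.0, -0.8]
finger_gap: 0.0368
```

carry_out --motion '[{"jaw": -1,"tx": 0,"ty": 0,"tz": 0.2,"wx": 0,"wy": 0,"wz": 0},{"jaw": -1,"tx": 0,"ty": 0,"tz": 0.2,"wx": 0,"wy": 0,"wz": 0},{"jaw": -1,"tx": 0,"ty": 0,"tz": 0.1,"wx": 0,"wy": 0,"wz": 0},{"jaw": -1,"tx": 0,"ty": 0,"tz": 0,"wx": 0,"wy": 0,"wz": 0},{"jaw": -1,"tx": 0,"ty": 0,"tz": 0,"wx": 0,"wy": 0,"wz": 0}]'

```text
clock: 10.3
tcp_pos: [0.5632, 0.1939, 0.2817]
orientation: [0.0, 0.174, 0.985, 0.0]
wrist_force: [-0.5, -0.3, -1.7]
finger_gap: 0.0368
```

carry_out --motion '[{"jaw": -1,"tx": 0,"ty": 0,"tz": 0.1,"wx": 0,"wy": 0,"wz": 0},{"jaw": -1,"tx": 0,"ty": 0,"tz": 0.1,"wx": 0,"wy": 0,"wz": 0},{"jaw": -1,"tx": 0,"ty": 0,"tz": 0,"wx": 0,"wy": 0,"wz": 0},{"jaw": -1,"tx": 0,"ty": 0,"tz": 0,"wx": 0,"wy": 0,"wz": 0}]'

```text
clock: 10.8
tcp_pos: [0.5632, 0.1938, 0.2797]
orientation: [0.0, 0.174, 0.985, 0.0]
wrist_force: [-1.1, -0.2, -1.4]
finger_gap: 0.0367
```

carry_out --motion '[{"jaw": -1,"tx": 0,"ty": 0,"tz": 0.1,"wx": 0,"wy": 0,"wz": 0},{"jaw": -1,"tx": 0,"ty": 0,"tz": 0,"wx": 0,"wy": 0,"wz": 0},{"jaw": -1,"tx": 0,"ty": 0,"tz": 0,"wx": 0,"wy": 0,"wz": 0}]'

```text
clock: 11.18
tcp_pos: [0.5633, 0.1939, 0.2791]
orientation: [0.0, 0.174, 0.985, 0.0]
wrist_force: [-0.9, -0.7, 2.0]
finger_gap: 0.0368
```

carry_out --motion '[{"jaw": -1,"tx": 0,"ty": 0,"tz": 0.1,"wx": 0,"wy": 0,"wz": 0},{"jaw": -1,"tx": 0,"ty": 0,"tz": 0,"wx": 0,"wy": 0,"wz": 0},{"jaw": -1,"tx": 0,"ty": 0,"tz": 0,"wx": 0,"wy": 0,"wz": 0}]'

```text
clock: 11.55
tcp_pos: [0.5633, 0.1939, 0.2779]
orientation: [0.0, 0.174, 0.985, 0.0]
wrist_force: [-0.6, 0.0, 2.1]
finger_gap: 0.0367
```

Contact came at z≈0.279 as expected for riding on the key, with about 3.5 N. Now I turn toward the key (world +).

carry_out --motion '[{"jaw": -1,"tx": 0,"ty": 0,"tz": 0,"wx": 0,"wy": 0,"wz": -2},{"jaw": -1,"tx": 0,"ty": 0,"tz": 0,"wx": 0,"wy": 0,"wz": -2},{"jaw": -1,"tx": 0,"ty": 0,"tz": 0,"wx": 0,"wy": 0,"wz": -2},{"jaw": -1,"tx": 0,"ty": 0,"tz": 0,"wx": 0,"wy": 0,"wz": -2},{"jaw": -1,"tx": 0,"ty": 0,"tz": 0,"wx": 0,"wy": 0,"wz": 0},{"jaw": -1,"tx": 0,"ty": 0,"tz": 0,"wx": 0,"wy": 0,"wz": 0}]'

```text
clock: 12.3
tcp_pos: [0.5633, 0.1939, 0.2777]
orientation: [0.0, 0.105, 0.994, 0.0]
wrist_force: [0.5, -2.3, 3.3]
finger_gap: 0.0365
```

carry_out --motion '[{"jaw": -1,"tx": 0,"ty": 0,"tz": 0,"wx": 0,"wy": 0,"wz": -1},{"jaw": -1,"tx": 0,"ty": 0,"tz": 0,"wx": 0,"wy": 0,"wz": -1},{"jaw": -1,"tx": 0,"ty": 0,"tz": 0,"wx": 0,"wy": 0,"wz": -1},{"jaw": -1,"tx": 0,"ty": 0,"tz": 0,"wx": 0,"wy": 0,"wz": 0},{"jaw": -1,"tx": 0,"ty": 0,"tz": 0,"wx": 0,"wy": 0,"wz": 0}]'

```text
clock: 12.92
tcp_pos: [0.5632, 0.1939, 0.2777]
orientation: [0.0, 0.079, 0.997, 0.0]
wrist_force: [-0.1, -1.5, 3.0]
finger_gap: 0.0366
```

carry_out --motion '[{"jaw": -1,"tx": 0,"ty": 0,"tz": 0,"wx": 0,"wy": 0,"wz": -1},{"jaw": -1,"tx": 0,"ty": 0,"tz": 0,"wx": 0,"wy": 0,"wz": -1},{"jaw": -1,"tx": 0,"ty": 0,"tz": 0,"wx": 0,"wy": 0,"wz": 0},{"jaw": -1,"tx": 0,"ty": 0,"tz": 0,"wx": 0,"wy": 0,"wz": 0}]'

```text
clock: 13.42
tcp_pos: [0.5632, 0.1939, 0.2777]
orientation: [0.0, 0.061, 0.998, 0.0]
wrist_force: [1.6, -2.5, 2.1]
finger_gap: 0.0369
```

Notch now at −7°. I'll continue in small turns.

carry_out --motion '[{"jaw": -1,"tx": 0,"ty": 0,"tz": 0,"wx": 0,"wy": 0,"wz": -1},{"jaw": -1,"tx": 0,"ty": 0,"tz": 0,"wx": 0,"wy": 0,"wz": -1},{"jaw": -1,"tx": 0,"ty": 0,"tz": 0,"wx": 0,"wy": 0,"wz": 0},{"jaw": -1,"tx": 0,"ty": 0,"tz": 0,"wx": 0,"wy": 0,"wz": 0}]'

```text
clock: 13.92
tcp_pos: [0.5628, 0.1941, 0.2771]
orientation: [-0.001, 0.044, 0.999, 0.0]
wrist_force: [0.2, 1.4, -1.3]
finger_gap: 0.0366
```

```bash
python3 -c "
from h import *
s=get_state();print(s['wrist_force'],s['ft_torque'])"
```

```text
[ 0.15351235  1.3696586  -1.25320907] [0.29089214 0.03844942 0.00213475]
```

carry_out --motion '[{"jaw": -1,"tx": 0,"ty": 0,"tz": 0,"wx": 0,"wy": 0,"wz": -1},{"jaw": -1,"tx": 0,"ty": 0,"tz": 0,"wx": 0,"wy": 0,"wz": -0.5},{"jaw": -1,"tx": 0,"ty": 0,"tz": 0,"wx": 0,"wy": 0,"wz": 0},{"jaw": -1,"tx": 0,"ty": 0,"tz": 0,"wx": 0,"wy": 0,"wz": 0}]'

```text
clock: 14.42
tcp_pos: [0.5632, 0.1939, 0.2777]
orientation: [-0.0, 0.031, 1.0, 0.0]
wrist_force: [-0.5, 0.1, -2.7]
finger_gap: 0.0368
```

```bash
python3 -c "
from h import *
s=get_state();print(s['wrist_force'],s['ft_torque'])"
```

```text
[-0.49499924  0.08531553 -2.68395426] [ 0.25920427  0.12031902 -0.00475036]
```

The force fell back to baseline at about −5°, so the spindle sprang up into the notch. Twist torque is about 0, meaning it isn't wedged. Now down gently toward the flange.

carry_out --motion '[{"jaw": -1,"tx": 0,"ty": 0,"tz": 0.1,"wx": 0,"wy": 0,"wz": 0},{"jaw": -1,"tx": 0,"ty": 0,"tz": 0.1,"wx": 0,"wy": 0,"wz": 0},{"jaw": -1,"tx": 0,"ty": 0,"tz": 0,"wx": 0,"wy": 0,"wz": 0},{"jaw": -1,"tx": 0,"ty": 0,"tz": 0,"wx": 0,"wy": 0,"wz": 0}]'

```text
clock: 14.92
tcp_pos: [0.5634, 0.1939, 0.2758]
orientation: [0.0, 0.031, 1.0, 0.0]
wrist_force: [0.4, 0.9, -1.5]
finger_gap: 0.0368
```

carry_out --motion '[{"jaw": -1,"tx": 0,"ty": 0,"tz": 0.1,"wx": 0,"wy": 0,"wz": 0},{"jaw": -1,"tx": 0,"ty": 0,"tz": 0.1,"wx": 0,"wy": 0,"wz": 0},{"jaw": -1,"tx": 0,"ty": 0,"tz": 0.1,"wx": 0,"wy": 0,"wz": 0},{"jaw": -1,"tx": 0,"ty": 0,"tz": 0,"wx": 0,"wy": 0,"wz": 0},{"jaw": -1,"tx": 0,"ty": 0,"tz": 0,"wx": 0,"wy": 0,"wz": 0}]'

```text
clock: 15.55
tcp_pos: [0.5632, 0.1939, 0.2726]
orientation: [-0.0, 0.031, 1.0, 0.0]
wrist_force: [0.5, 1.5, -0.5]
finger_gap: 0.0366
```

```bash
python3 -c "
from h import *
s=get_state();print(s['wrist_force'],s['ft_torque'])"
```

```text
[ 0.47999667  1.51848404 -0.47028786] [ 0.50008249 -0.09944704  0.01839571]
```

carry_out --motion '[{"jaw": -1,"tx": 0,"ty": 0,"tz": 0.1,"wx": 0,"wy": 0,"wz": 0},{"jaw": -1,"tx": 0,"ty": 0,"tz": 0.1,"wx": 0,"wy": 0,"wz": 0},{"jaw": -1,"tx": 0,"ty": 0,"tz": 0,"wx": 0,"wy": 0,"wz": 0},{"jaw": -1,"tx": 0,"ty": 0,"tz": 0,"wx": 0,"wy": 0,"wz": 0}]'

```text
clock: 16.05
tcp_pos: [0.5632, 0.1939, 0.2707]
orientation: [0.0, 0.031, 1.0, 0.0]
wrist_force: [0.4, 2.8, -0.8]
finger_gap: 0.0364
```

carry_out --motion '[{"jaw": -1,"tx": 0,"ty": 0,"tz": 0.1,"wx": 0,"wy": 0,"wz": 0},{"jaw": -1,"tx": 0,"ty": 0,"tz": 0,"wx": 0,"wy": 0,"wz": 0},{"jaw": -1,"tx": 0,"ty": 0,"tz": 0,"wx": 0,"wy": 0,"wz": 0}]'

```text
clock: 16.42
tcp_pos: [0.5632, 0.1939, 0.2697]
orientation: [0.0, 0.031, 1.0, 0.0]
wrist_force: [0.0, 3.3, -0.5]
finger_gap: 0.037
```

carry_out --motion '[{"jaw": -1,"tx": 0,"ty": 0,"tz": 0.1,"wx": 0,"wy": 0,"wz": 0},{"jaw": -1,"tx": 0,"ty": 0,"tz": 0,"wx": 0,"wy": 0,"wz": 0},{"jaw": -1,"tx": 0,"ty": 0,"tz": 0,"wx": 0,"wy": 0,"wz": 0}]'

```text
clock: 16.8
tcp_pos: [0.5633, 0.1939, 0.2691]
orientation: [0.0, 0.031, 1.0, 0.0]
wrist_force: [-0.5, 2.7, 2.7]
finger_gap: 0.0365
```

The flange stop came at z≈0.2691, exactly 10 mm below where it rode on the key. Now I release.

carry_out --motion '[{"jaw": 0.2,"tx": 0,"ty": 0,"tz": 0,"wx": 0,"wy": 0,"wz": 0},{"jaw": 0.6,"tx": 0,"ty": 0,"tz": 0,"wx": 0,"wy": 0,"wz": 0},{"jaw": 1,"tx": 0,"ty": 0,"tz": 0,"wx": 0,"wy": 0,"wz": 0},{"jaw": 1,"tx": 0,"ty": 0,"tz": 0,"wx": 0,"wy": 0,"wz": 0},{"jaw": 1,"tx": 0,"ty": 0,"tz": 0,"wx": 0,"wy": 0,"wz": 0},{"jaw": 1,"tx": 0,"ty": 0,"tz": 0,"wx": 0,"wy": 0,"wz": 0},{"jaw": 1,"tx": 0,"ty": 0,"tz": 0,"wx": 0,"wy": 0,"wz": 0}]'

```text
clock: 17.68
tcp_pos: [0.5632, 0.1939, 0.2687]
orientation: [0.0, 0.031, 1.0, 0.0]
wrist_force: [0.1, -0.5, -0.7]
finger_gap: 0.0854
```

carry_out --motion '[{"jaw": 1,"tx": 0,"ty": 0,"tz": -2,"wx": 0,"wy": 0,"wz": 0},{"jaw": 1,"tx": 0,"ty": 0,"tz": -4,"wx": 0,"wy": 0,"wz": 0},{"jaw": 1,"tx": -3,"ty": 0,"tz": -4,"wx": 0,"wy": 0,"wz": 0},{"jaw": 1,"tx": -3,"ty": 0,"tz": 0,"wx": 0,"wy": 0,"wz": 0},{"jaw": 1,"tx": 0,"ty": 0,"tz": 0,"wx": 0,"wy": 0,"wz": 0},{"jaw": 1,"tx": 0,"ty": 0,"tz": 0,"wx": 0,"wy": 0,"wz": 0}]'

```text
clock: 18.42
tcp_pos: [0.6226, 0.1901, 0.3679]
orientation: [-0.001, 0.031, 1.0, -0.0]
wrist_force: [-0.4, 0.9, -0.4]
finger_gap: 0.0856
```

Run:
```python
from h import *
s=get_state();print(s["clock"],s["tcp_pos"],s["wrist_force"])
c=eyes.calibration("wrist"); im=eyes.read_camera("wrist");cv2.imwrite("pics/w9.png",im);np.savez("w9.npz",**c)
u,v=proj(c,[.563,.194,.11])[0].round().astype(int);print(u,v)
g=im[v-60:v+60,u-60:u+60].astype(float);a=np.clip((g-215)/40,0,1)*255
cv2.imwrite("pics/w9c.png",cv2.resize(np.hstack([g,a]).astype(np.uint8),(800,400),interpolation=cv2.INTER_CUBIC))
im=eyes.read_camera("side");cv2.imwrite("pics/s9.png",im)
d=eyes.calibration("side")
# seated vs riding predictions of disc ellipse extremes in side view
t=np.linspace(0,2*np.pi,200)
for z in(.085,.095):
    P=np.c_[.563+.036*np.cos(t),.194+.036*np.sin(t),np.full(200,z)]; q=proj(d,P); 
    P2=np.c_[.563+.019*np.cos(t),.194+.019*np.sin(t),np.full(200,z+.036)]; q2=proj(d,P2)
    print(z,"disc rows",q[:,1].max(),"cols",q[:,0].min(),q[:,0].max(),"hubtop row min",q2[:,1].min())
cv2.imwrite("pics/s9c.png",cv2.resize(im[170:240,220:310],None,fx=8,fy=8,interpolation=cv2.INTER_CUBIC))
```

```text
18.425 [0.62259089 0.19011592 0.36794608] [-0.43491328  0.87209655 -0.43733281]
282 138
0.085 disc rows 198.9871981795495 cols 249.3405354422877 275.39134516633055 hubtop row min 178.25371668393086
0.095 disc rows 195.67210413483514 cols 249.1642644288242 275.326553245408 hubtop row min 174.9421397703453
```

View pics/w9c.png

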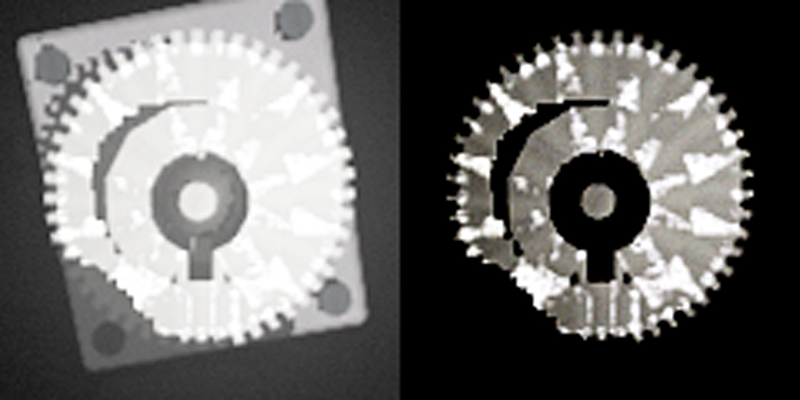

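View pics/s9c.png

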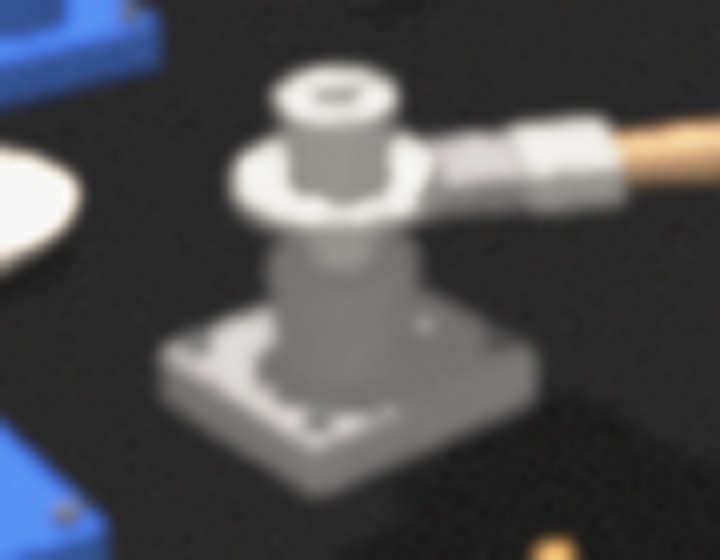

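View pics/w9.png

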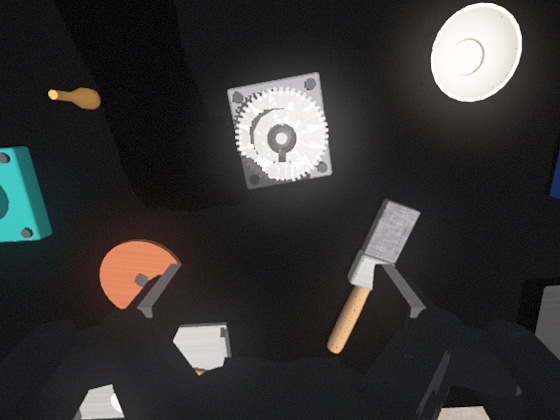

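```bash
python3 -c "
from workcell import env
print(env.hand_in())"
```

```text
the job is handed in; nothing more can be done
None
```

The gear is seated on the grey stand's spindle, and the job is handed in at 18.5 s of the 64 s allowed.

**What I did:** I gripped the gear by its hub flats and lowered it onto the spindle with the notch about 20° short of zero. It touched the key at TCP z ≈ 0.279 m. Pressing with about 3.5–5 N, I turned it until the force dropped off at about −5°, where the notch found the key. I then lowered it to the flange, released it and moved the arm clear.

**Last checks:**
- **Seating height:** the gear stopped at TCP z ≈ 0.269 m, 10 mm below where it rode on the key, as expected.
- **Side view:** the hub top is at row 177.8 (178.3 expected if home, 174.9 if riding on the key). The disc's lower edge is at row 198.5 (199.0 if home, 195.7 if riding).
- **Wrist view:** the nose is centred in the bore, the notch points along the key, and the gear looks flat.
- **Other objects:** I saw no contact with anything else, and those in the last pictures look undisturbed. I did not compare all of them before and after.

No check failed or disagreed. There was a small side force of about 3 N during the final lowering, which went away on release. I read the key's direction from above as about −2° ± 5°, and the drop at −5° fits that.

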